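# Drop the twisted can stop home on the canning line

## Robot

A 7-joint arm with a two-finger parallel gripper is mounted at the origin on the work surface. World frame = base frame: x ahead of the robot, y to its left, z up, the work surface at z = 0. Lengths are in m, angles in rad, forces in N, time in s.
With the tool pointing down it reaches from about 0.425 to 0.975 m from the base axis. Payload 16.7 kg.
Tool frame: the origin (TCP) lies at the very end of the fingers, on their centre line; the grasp point (between the pads) lies arm.grip_point_offset behind it (arm.grip_point_offset is the distance from the TCP to the grasp point, in m); z points along the fingers, y is the line along which they close (so a half turn about z gives the same grasp; the last joint's range is limited). The gripper opens to 85 mm and grips with 20 to 120 N. Pads are 22 mm wide; open, the fingers measure 114 mm over their backs; the gripper's body (76 mm by 85 mm) begins 54 mm behind the grasp point. The pads swing forward as they close: fully open they stand 13 mm farther back than shut.
Start: joints at [1.028, 0.426, 0.074, 1.606, -0.034, 1.111, -0.067], TCP at [0.258, -0.624, 0.231] pointing down, gripper open.
Joint ranges: [-2.85, 2.85], [-0.5, 2.14], [-1.23, 1.37], [0.21, 2.46], [-1.02, 4.16], [0.16, 2.05], [-2.73, 2.73]. Speed limits (rad/s): [1.89, 1.89, 2.39, 2.39, 3.01, 3.01, 3.01].

## Interface

Orientations are given as a rotation vector (axis times angle).
In Python, from plant import arm, eyes, finish_job gives the robot as it stands.
- The arm moves only by the tool move_arm, never from a script. Its arguments are lists of equal length, an entry for each row: "delta_pos": the shift along the tool's x, y, z in cm, a list of three; "twist": the turn about the tool's z in degrees. A call has exactly 8 rows; each row shifts and turns the commanded pose from where the row before left it, along the tool's axes as they then stand; what a row does not reach is not made up. A row lasts 1/8 s, in which the tool goes at most 62.5 mm and 10.7 degrees, less where a joint would pass 70% of its speed; a pose out of reach is approached as far as the arm can. A call with a gripper value outside its range is refused whole. "jaw" is the opening, from -1 (shut) to 1 (fully open), set as the call begins (left out, the last holds). The fingers move at their own pace and stop on an object; "force" is the grip in N (left out, the last holds). Time passes only in rows, so rows that do not move let the fingers close, or fill a call up. It gives the time, the measured TCP pose, the force, the opening and the grip force at its end, in the units of the state.
- arm.state(): the state, without advancing time (a new reading comes with each control period).
- eyes.capture(name): name is "side" or "top" or "wrist"; returns a dict with "image" (400x640x3 uint8, red, green, blue), "mtx" (3x3 intrinsics, pixels), "R" (3x3) and "t" (3): a world point X has camera coordinates R X + t. Camera axes: x right, y down, z forward; pixel columns grow to the right and rows downward; lengths in m; the calibration is good to about 2 mm. The wrist camera is an equidistant fisheye: a pixel r from the principal point sees the ray r / f radians off the axis. A picture is of the moment at which its call begins. There is no depth.
- finish_job(): hands the job in; it is judged then, once.
The state is a dict: "time_s": time; "qpos": joint angles; "qvel": joint speeds; "joint_efforts": joint torques, N m; "ee_pos": TCP position; "ee_rot": TCP orientation; "contact_force": force on the tool from outside, world axes, zero at the start; "wrist_torque": the same for the moment, N m; "width": finger opening in m; "finger_force": force on a finger pad.
Only numpy, scipy, OpenCV 4.12 (cv2) and the standard library are available. Lean on these libraries where they do the work, as an engineer would, in place of code of your own. Each camera call takes 0.05 s, during which the arm holds its last target. There are 200 camera calls.

## Task

Three square can-stop posts stand in square pockets in the bed of the canning line. One of them has been left twisted and rides high on the corners of its foot; turn it bit by bit (pressing down helps) until its foot drops fully home in its own pocket like the two beside it, then let go. Leave the other two posts seated where they are.

Things in the scene. Friction and masses are not known exactly. Their poses are not given: they have to be found in the camera images.
- bed: Fixed flat metal bed, 150 (its x) x 460 (its y) x 32 high, on the table. Origin: centre of its underside; z up. In its top three blind square pockets 65 x 65, 26 deep, sides along the bed's x and y, centred at x = 0, y = -130, 0, +130 mm. A foot fits when within 6 degrees of the pocket, in any quarter turn; when home its top is level with the bed's top.
- loose_post_mid (a point): The twisted post, 0.4 kg, in any one pocket. Spigot (60 dia) in the pocket centres it; square foot 56 x 56 x 16 rests with its corners on the bed, turned 25 to 65 deg; above it the square upright 30 x 30 x 60 to grip, sides parallel to the foot's. Origin: centre of the upright, 56 mm above the underside, 78 above the bed's underside now, 62 when home (drops 16); z up, x and y square to the flats. Turns easily.
- neighbour_1_mid (a point): One of the two can-stop posts already seated in another pocket, with a few mm of play. Metal post: round spigot 60 dia x 10 at the bottom, square foot 56 x 56 x 16, plain square upright 30 x 30 x 60, sides parallel to the foot's. Origin: centre of the upright, 56 mm above the underside; z up, x and y square to the flats.
- neighbour_2_mid (a point): The other seated can-stop post. Metal post: round spigot 60 dia x 10 at the bottom, square foot 56 x 56 x 16, plain square upright 30 x 30 x 60, sides parallel to the foot's. Origin: centre of the upright, 56 mm above the underside; z up, x and y square to the flats.

How it is judged:
By the outcome, as a careful person would: the job done as asked, in the order asked, and still so for the second after the job is handed in, with the robot touching nothing.
It also fails if it takes over 35 s, if anything falls off the work surface, if the arm or the gripper's body presses on something with over 40 N, if the wrist force passes 120 N, or if a joint passes its speed limit or range.

## Working session

There is one attempt and no reset: what is moved stays moved. The work goes in short steps, Python scripts to look and compute and a tool call to move; the robot and the scene stay as the last step left them, time stands still between calls to the robot, and variables do not carry over. Pictures are saved under pics/ and viewed, at most 10 in all, crops included, and the job is handed in when it is done.

Besides the shell and the picture viewer there is one more tool, called after "Call:" in YAML: its name, and indented under it one key for each argument. move_arm: Moves the arm, as the interface text tells. Its arguments: {"type":"object","properties":{"delta_pos":{"type":"array","items":{"type":"array","items":{"type":"number"}}},"twist":{"type":"array","items":{"type":"number"}},"jaw":{"type":"number"},"force":{"type":"number"}},"required":["delta_pos","twist"]}

```bash
mkdir -p pics
python3 - <<'E'
from plant import arm, eyes
import cv2,json,numpy as np
for n in ("side","top"):
    c=eyes.capture(n); cv2.imwrite(f"pics/{n}0.png",c["image"][:,:,::-1])
    np.savez(f"{n}0.npz",mtx=c["mtx"],R=c["R"],t=c["t"]); print(n,c["mtx"],c["R"],c["t"])
s=arm.state(); print({k:np.round(v,3).tolist() for k,v in s.items()}, arm.grip_point_offset)
E
```

```text
side [[410.29186239   0.         325.98575796]
 [  0.         410.29186239 200.25952341]
 [  0.           0.           1.        ]] [[-0.97319489 -0.22992401 -0.00516266]
 [-0.12416116  0.54416535 -0.82973976]
 [ 0.19358643 -0.8068575  -0.55812657]] [0.56365012 0.12079953 0.62365893]
top [[519.5491574    0.         316.37829654]
 [  0.         519.5491574  198.35120663]
 [  0.           0.           1.        ]] [[ 0.02427429 -0.99912297  0.03411829]
 [-0.98965761 -0.02884284 -0.14052015]
 [ 0.14138098 -0.0303544  -0.98948978]] [0.00154116 0.56170629 0.77447024]
{'time_s': 0.1, 'qpos': [1.028, 0.427, 0.074, 1.607, -0.034, 1.111, -0.067], 'qvel': [0.0, -0.002, 0.0, -0.004, -0.0, 0.002, 0.001], 'joint_efforts': [0.008, -95.153, 3.772, -46.44, 0.02, 0.006, -0.0], 'ee_pos': [0.258, -0.623, 0.231], 'ee_rot': [-3.08, -0.613, 0.001], 'contact_force': [-0.239, 0.111, -0.225], 'wrist_torque': [0.005, 0.001, -0.003], 'finger_force': 0.0, 'width': 0.086} 0.0187
```

View pics/top0.png

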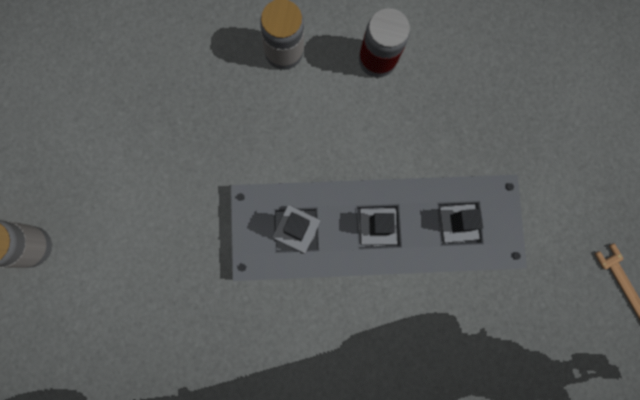

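View pics/side0.png

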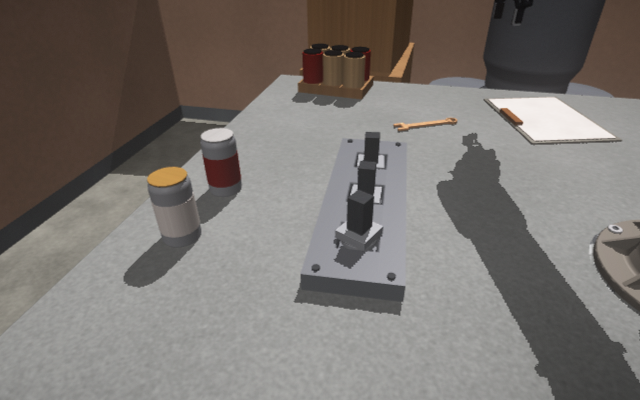

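The left post in the top view (about 297,228) is the twisted one. The other two, at about (381,225) and (463,221), are seated. I'll enlarge the twisted post and work out positions.

```bash
python3 - <<'E'
import cv2
im=cv2.imread("pics/top0.png")[190:270,245:345]
im=cv2.convertScaleAbs(im,alpha=1.6,beta=20)
cv2.imwrite("pics/crop0.png",cv2.resize(im,None,fx=7,fy=7,interpolation=cv2.INTER_CUBIC))
E
cat > h.py <<'E'
import numpy as np
def ray(u,v,z,n="top0"):
    c=np.load(n+".npz"); d=c["R"].T@np.linalg.solve(c["mtx"],[u,v,1]); o=-c["R"].T@c["t"]
    return o+d*(z-o[2])/d[2]
E
python3 - <<'E'
from h import *
import numpy as np
cs=[ray(u,v,.032) for u,v in((232,185),(520,177),(523,270),(231,280))]
print(np.round(cs,3)); 
hs=[ray(u,v,.032) for u,v in((240,197),(509,187),(516,256),(242,267))]
print(np.round(hs,3),np.mean(hs,0));
E
```

```text
[[ 0.58   0.15   0.032]
 [ 0.607 -0.311  0.032]
 [ 0.458 -0.311  0.032]
 [ 0.432  0.145  0.032]]
[[ 0.561  0.137  0.032]
 [ 0.59  -0.293  0.032]
 [ 0.48  -0.301  0.032]
 [ 0.452  0.129  0.032]] [ 0.52079843 -0.08215015  0.032     ]
```

View pics/crop0.png

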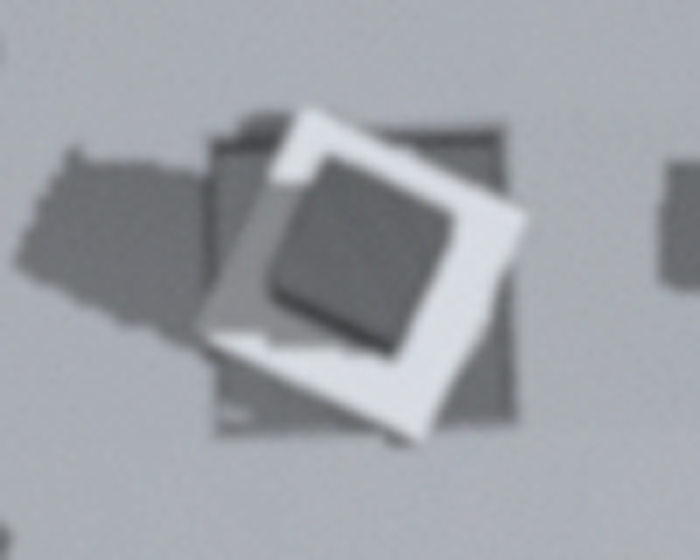

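The crop shows the foot corners at (308,108), (528,212), (420,438) and (202,330). The pocket corners are at (212,140), (505,128), (518,422) and (215,435).

Run:
```python
from h import *
from plant import arm
from scipy.spatial.transform import Rotation as Ro
def sq(c,z):
    p=np.array([ray(245+(u-3)/7,190+(v-3)/7,z) for u,v in c])
    d=np.roll(p,-1,0)-p; a=np.degrees(np.arctan2(d[:,1],d[:,0]))
    print(np.round(p.mean(0),4),"sides",np.round(np.hypot(d[:,0],d[:,1]),3),"ang",np.round(a%90,1)); return p.mean(0)
f=sq([(308,108),(528,212),(420,438),(202,330)],.048)
sq([(212,140),(505,128),(518,422),(215,435)],.032)
sq([(325,158),(455,215),(395,345),(275,285)],.108)
s=arm.state(); R=Ro.from_rotvec(s["ee_rot"]); print(R.as_matrix().round(3)); 
y=R.as_matrix()[:,1]; print("tool y yaw",np.degrees(np.arctan2(y[1],y[0])))
d=f-s["ee_pos"];d[2]=0; print("tool-frame shift cm",R.inv().apply(d)*100, np.linalg.norm(f[:2]))
```

```text
[0.5129 0.046  0.048 ] sides [0.054 0.055 0.053 0.054] ang [66.2 65.9 65.2 66.5]
[0.5122 0.0464 0.032 ] sides [0.066 0.066 0.067 0.066] ang [4.  3.9 3.9 2.6]
[0.5121 0.0462 0.108 ] sides [0.029 0.029 0.027 0.028] ang [67.8 66.8 65.  70.4]
[[ 0.924  0.383 -0.001]
 [ 0.383 -0.924  0.001]
 [-0.    -0.001 -1.   ]]
tool y yaw -67.49232851955261
tool-frame shift cm [ 49.14367624 -52.07451712   0.05757126] 0.5149230089305559
```

Call:
move_arm:
  delta_pos:
    - [3,-3.2,0]
    - [3,-3.2,0]
    - [3,-3.2,0]
    - [3,-3.2,0]
    - [3,-3.2,0]
    - [3,-3.2,0]
    - [3,-3.2,0]
    - [3,-3.2,0]
  twist: [0,0,0,0,0,0,0,0]
  jaw: 1

```text
time_s: 1.1
ee_pos: [0.3823, -0.2937, 0.2312]
ee_rot: [-3.081, -0.613, 0.0]
contact_force: [0.7, -0.0, 1.3]
width: 0.0854
finger_force: 0.0
```

Call:
move_arm:
  delta_pos:
    - [3,-3.2,0]
    - [3,-3.2,0]
    - [3,-3.2,0]
    - [3,-3.2,0]
    - [3,-3.2,0]
    - [3,-3.2,0]
    - [3,-3.2,0]
    - [3,-3.2,0]
  twist: [0,0,0,0,0,0,0,0]

```text
time_s: 2.1
ee_pos: [0.506, 0.0344, 0.2313]
ee_rot: [3.081, 0.613, -0.0]
contact_force: [0.5, 0.2, 0.3]
width: 0.0853
finger_force: 0.0
```

Call:
move_arm:
  delta_pos:
    - [0,0,1]
    - [0,0,1]
    - [0,0,1]
    - [0,0,1]
    - [0,0,1]
    - [0,0,0]
    - [0,0,0]
    - [0,0,0]
  twist: [-8.5,-8.5,-8.5,-8.5,-8.5,0,0,0]

```text
time_s: 3.1
ee_pos: [0.506, 0.0332, 0.1817]
ee_rot: [2.651, 1.685, 0.001]
contact_force: [-0.1, -0.4, -0.3]
width: 0.0851
finger_force: 0.0
```

```bash
cat >> h.py <<'E'
def where(target):
    from plant import arm
    from scipy.spatial.transform import Rotation as Ro
    s=arm.state(); R=Ro.from_rotvec(s["ee_rot"]); y=R.as_matrix()[:,1]
    print("t",round(s["time_s"],2),"pos",np.round(s["ee_pos"],4),"yaw y",round(np.degrees(np.arctan2(y[1],y[0])),1),"F",np.round(s["contact_force"],1),"w",round(s["width"],4),"ff",s["finger_force"],"q7",s["qpos"][6],
      "tz",s["wrist_torque"][2],"shift cm",np.round(R.inv().apply(np.array(target)-s["ee_pos"])*100,2),"tilt z",R.as_matrix()[:,2].round(3))
E
python3 - <<'E'
from h import *
where([.5125,.0462,.061])
from plant import eyes
import cv2
c=eyes.capture("top"); cv2.imwrite("pics/top1.png",cv2.resize(c["image"][130:330,180:440,::-1],None,fx=3,fy=3,interpolation=cv2.INTER_CUBIC))
E
```

```text
t 3.1 pos [0.506  0.0332 0.1817] yaw y -25.1 F [-0.1 -0.4 -0.3] w 0.0851 ff 0.0 q7 -0.7689545876323374 tz -0.013784544971276975 shift cm [ 1.45  0.03 12.07] tilt z [ 0.001 -0.    -1.   ]
```

View pics/top1.png

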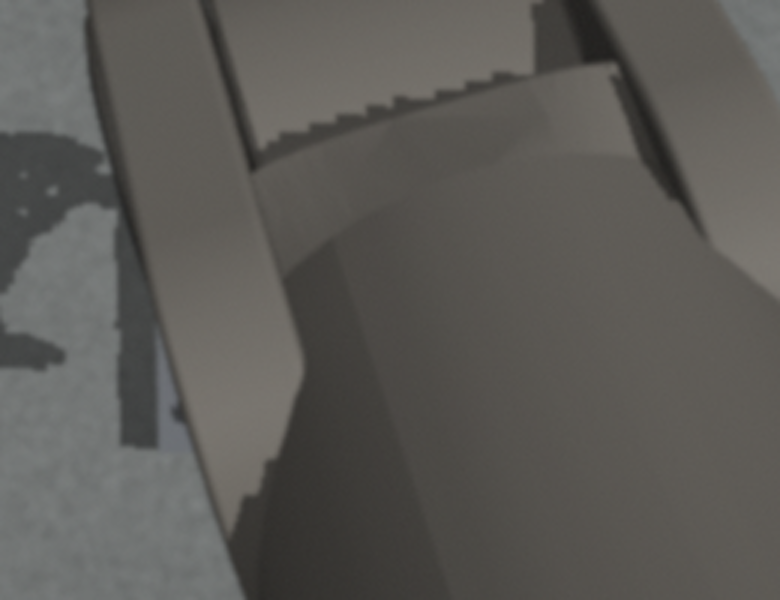

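The arm hides the post in this view, so I'll rely on the state reading: shift 1.45 cm in x, turn about -1 degree, then descend and grip.

Call:
move_arm:
  delta_pos:
    - [1.45,0,0]
    - [0,0,3]
    - [0,0,3]
    - [0,0,2]
    - [0,0,2]
    - [0,0,1]
    - [0,0,1]
    - [0,0,0]
  twist: [-1,0,0,0,0,0,0,0]

```text
time_s: 4.15
ee_pos: [0.5119, 0.0465, 0.0611]
ee_rot: [-2.634, -1.711, 0.001]
contact_force: [-0.2, -0.5, 0.5]
width: 0.0853
finger_force: 0.0
```

Run:
```python
from h import *
where([.5125,.0462,.061])
from plant import eyes
import cv2
c=eyes.capture("side"); cv2.imwrite("pics/side1.png",cv2.resize(c["image"][80:300,270:470,::-1],None,fx=2.7,fy=2.7,interpolation=cv2.INTER_CUBIC))
```

```text
t 4.15 pos [0.5119 0.0465 0.0611] yaw y -24.0 F [-0.2 -0.5  0.5] w 0.0853 ff 0.0 q7 -0.8999448767559552 tz -0.0006233600568625834 shift cm [-0.01  0.07  0.01] tilt z [-0.  0. -1.]
```

View pics/side1.png

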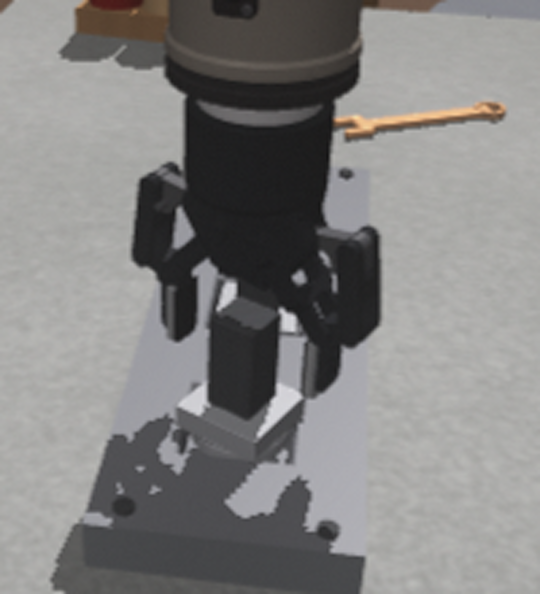

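The side crop shows the upright at about (243,360), standing centred between the open fingers at about (178,310) and (320,360), and nothing is touching. Closing.

Call:
move_arm:
  delta_pos:
    - [0,0,0]
    - [0,0,0]
    - [0,0,0]
    - [0,0,0]
    - [0,0,0]
    - [0,0,0]
    - [0,0,0]
    - [0,0,0]
  twist: [0,0,0,0,0,0,0,0]
  jaw: -1
  force: 50

```text
time_s: 5.2
ee_pos: [0.5121, 0.0463, 0.0617]
ee_rot: [2.635, 1.711, 0.0]
contact_force: [-1.1, 0.0, 6.0]
width: 0.0292
finger_force: 48.8
```

Run:
```python
from h import *
where([.5125,.0462,.061])
```

```text
t 5.2 pos [0.5121 0.0463 0.0617] yaw y -24.0 F [-1.1  0.   6. ] w 0.0292 ff 48.81074666976929 q7 -0.899654357495576 tz 0.12323730320841349 shift cm [0.01 0.04 0.07] tilt z [ 0. -0. -1.]
```

Call:
move_arm:
  delta_pos:
    - [0,0,0.1]
    - [0,0,0]
    - [0,0,0.1]
    - [0,0,0]
    - [0,0,0]
    - [0,0,0]
    - [0,0,0]
    - [0,0,0]
  twist: [-4,-4,-4,-4,-4,-2,0,0]

```text
time_s: 6.2
ee_pos: [0.5118, 0.0463, 0.0591]
ee_rot: [-2.261, -2.181, 0.0]
contact_force: [0.4, -0.3, -4.6]
width: 0.0295
finger_force: 50.4
```

Run:
```python
from h import *
where([.5125,.0462,.061])
```

```text
t 6.2 pos [0.5118 0.0463 0.0591] yaw y -2.1 F [ 0.4 -0.3 -4.6] w 0.0295 ff 50.43026089668274 q7 -0.5723447745378222 tz 0.01260862151344741 shift cm [-0.01  0.07 -0.19] tilt z [-0.  0. -1.]
```

The tool now carries the post's weight (-4.6 N), so the foot has begun to enter the pocket. I'll finish the turn and lower.

Call:
move_arm:
  delta_pos:
    - [0,0,0]
    - [0,0,0]
    - [0,0,0.3]
    - [0,0,0.3]
    - [0,0,0.3]
    - [0,0,0.2]
    - [0,0,0.1]
    - [0,0,0]
  twist: [-3,-2.5,0,0,0,0,0,0]

```text
time_s: 7.2
ee_pos: [0.5119, 0.0464, 0.0473]
ee_rot: [-2.152, -2.288, -0.0]
contact_force: [0.7, 0.7, -5.3]
width: 0.0293
finger_force: 50.4
```

Run:
```python
from h import *
where([.5125,.0462,.0457])
```

```text
t 7.2 pos [0.5119 0.0464 0.0473] yaw y 3.5 F [ 0.7  0.7 -5.3] w 0.0293 ff 50.426838397979736 q7 -0.5045380547119106 tz 0.011720745078037421 shift cm [-0.02  0.05  0.16] tilt z [-0.  0. -1.]
```

The post is sinking freely, with about 1.6 mm or so to go. I'll press gently to the bottom.

Call:
move_arm:
  delta_pos:
    - [0,0,0.1]
    - [0,0,0.05]
    - [0,0,0.05]
    - [0,0,0.05]
    - [0,0,0]
    - [0,0,0]
    - [0,0,0]
    - [0,0,0]
  twist: [0,0,0,0,0,0,0,0]

```text
time_s: 8.2
ee_pos: [0.512, 0.0463, 0.0457]
ee_rot: [2.152, 2.288, -0.0]
contact_force: [-6.1, -1.3, 18.2]
width: 0.0294
finger_force: 53.3
```

Run:
```python
from h import *
where([.5125,.0462,.0457])
```

```text
t 8.2 pos [0.512  0.0463 0.0457] yaw y 3.5 F [-6.1 -1.3 18.2] w 0.0294 ff 53.268738985061646 q7 -0.5077914591449098 tz -0.04114504465329173 shift cm [-0.01  0.05  0.  ] tilt z [ 0.    -0.001 -1.   ]
```

It has bottomed at exactly 16 mm down, with an 18 N reaction. Now release and retreat.

Call:
move_arm:
  delta_pos:
    - [0,0,0]
    - [0,0,0]
    - [0,0,0]
    - [0,0,0]
    - [0,0,0]
    - [0,0,0]
    - [0,0,0]
    - [0,0,0]
  twist: [0,0,0,0,0,0,0,0]
  jaw: 1

```text
time_s: 9.2
ee_pos: [0.512, 0.0463, 0.0448]
ee_rot: [-2.153, -2.288, -0.0]
contact_force: [-0.1, -0.4, -0.2]
width: 0.0852
finger_force: 0.0
```

Call:
move_arm:
  delta_pos:
    - [0,0,-1]
    - [0,0,-2]
    - [0,0,-3]
    - [0,0,-3]
    - [0,0,-3]
    - [0,0,-3]
    - [0,0,-2]
    - [0,0,0]
  twist: [0,0,0,0,0,0,0,0]

```text
time_s: 10.2
ee_pos: [0.5126, 0.0465, 0.2167]
ee_rot: [2.151, 2.287, 0.003]
contact_force: [-0.8, 0.6, -1.2]
width: 0.0852
finger_force: 0.0
```

Run:
```python
from h import *
where([.5125,.0462,.0457])
from plant import eyes
import cv2
c=eyes.capture("side"); cv2.imwrite("pics/side2.png",cv2.resize(c["image"][100:300,270:470,::-1],None,fx=3,fy=3,interpolation=cv2.INTER_CUBIC))
```

```text
t 10.2 pos [0.5126 0.0465 0.2167] yaw y 3.5 F [-0.8  0.6 -1.2] w 0.0852 ff 0.0 q7 -0.3140126367875507 tz 0.0007177818507515678 shift cm [-0.02 -0.07 17.1 ] tilt z [ 0.003 -0.    -1.   ]
```

View pics/side2.png

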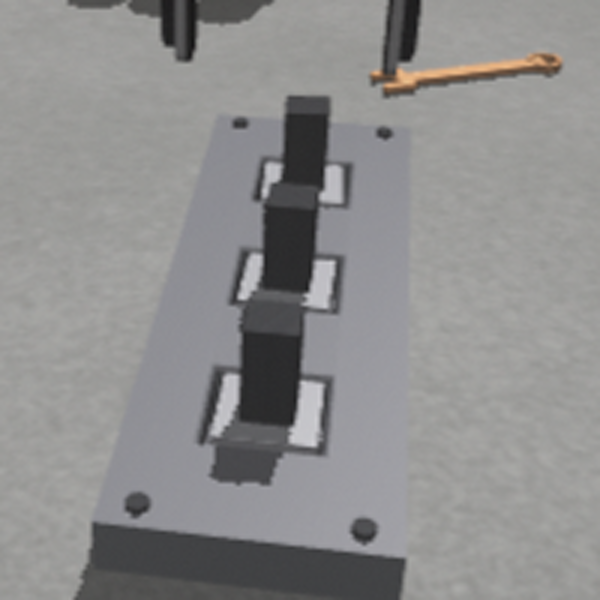

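All three posts sit flush and square in their pockets (feet at about (270,410), (288,282) and (304,182)), and the gripper is clear above.

```bash
python3 -c "
from plant import finish_job
print(finish_job())"
```

```text
the job is handed in; nothing more can be done
None
```

The twisted post is turned square and its foot has dropped fully home; I let go, left the other two posts untouched and seated, and handed the job in at about 10 s.

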